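# Put the spice jars back into their rack by the colour of the lid

### The job

Put the three red-capped spice jars from the drainer back into the spice rack, each standing upright in the cup whose colour matches the disc on top of its cap: green in green, black in black, orange in orange. Don't knock any jar over on the way, and leave the salt shaker and the jam jar standing where they are.

Things in the scene. Friction and masses are not known exactly. Their poses are not given: they have to be found in the camera images.
- jar_green_mid (a point): A spice jar: clear glass body 42 mm across with a printed paper label, red cap 45 mm across, 106 mm tall, about 0.11 kg, standing upright on the drainer; the round disc on top of its red cap is green with a white leaf pattern. This point is on its axis, half-way up (53 mm above its foot and below its top); z up its axis. The cap takes up the top 21 mm. Solid and rigid.
- jar_black_mid (a point): A spice jar: clear glass body 42 mm across with a printed paper label, red cap 45 mm across, 106 mm tall, about 0.11 kg, standing upright on the drainer; the round disc on top of its red cap is black. This point is on its axis, half-way up (53 mm above its foot and below its top); z up its axis. The cap takes up the top 21 mm. Solid and rigid.
- jar_orange_mid (a point): A spice jar: clear glass body 42 mm across with a printed paper label, red cap 45 mm across, 106 mm tall, about 0.11 kg, standing upright on the drainer; the round disc on top of its red cap is orange with a small dark drawing. This point is on its axis, half-way up (53 mm above its foot and below its top); z up its axis. The cap takes up the top 21 mm. Solid and rigid.
- cup_green_floor (a point): The green plastic cup of the spice rack: a fixed open round cup, 63 mm wide inside at its floor, 72 mm outside at the rim, for the jar whose cap disc is green with a white leaf pattern. This point is the centre of its inner floor, on which the jar's foot stands, about 20 mm above the worktop; the rim is 15 mm above this point. z is up.
- cup_black_floor (a point): The black plastic cup of the spice rack: a fixed open round cup, 63 mm wide inside at its floor, 72 mm outside at the rim, for the jar whose cap disc is black. This point is the centre of its inner floor, on which the jar's foot stands, about 20 mm above the worktop; the rim is 15 mm above this point. z is up.
- cup_orange_floor (a point): The orange plastic cup of the spice rack: a fixed open round cup, 63 mm wide inside at its floor, 72 mm outside at the rim, for the jar whose cap disc is orange with a small dark drawing. This point is the centre of its inner floor, on which the jar's foot stands, about 20 mm above the worktop; the rim is 15 mm above this point. z is up.
- rack: The spice rack: a fixed wooden tray 275 mm long (its x), 94 mm wide (its y) and 16 mm high on the worktop right of the sink, carrying the three coloured cups in one row along its x axis, 85 mm from centre to centre, in any order of colours. Origin at the centre of its underside; z up. A tall toaster (top about 0.2 m above the worktop) stands some 0.1 m to the right of the rack: keep a wide gripper clear of it.
- salt_mid (a point): The salt shaker: glass with a grey metal top, 44 mm across, 90 mm tall, standing on the drainer among the jars; to be left alone. This point is on its axis, half-way up (45 mm above its foot).
- jam_mid (a point): The jam jar: wide glass jar with a green lid, 62 mm across, 91 mm tall, standing on the drainer among the jars; to be left alone. This point is on its axis, half-way up (45 mm above its foot).
Not all that is in view belongs to the job. What is shaped like the part that bears jar_green_mid but purple is not meant.

How it is judged:
At the end, for the whole second after the job is handed in: Each spice jar stands in the cup of its own colour, its axis within 14 mm of the cup's centre, its foot on the cup's floor (within 6 mm), upright within 0.1 rad, released and at rest; the salt shaker and the jam jar are within 25 mm of where they stood (horizontal distance between jar_green_mid and cup_green_floor below 0.014 m and z of jar_green_mid in the frame of cup_green_floor between 0.047 and 0.059 m and angle between each of jar_green_mid, jar_black_mid, jar_orange_mid's own z axis and vertical below 0.1 rad and linear speed of each of jar_green, jar_black, jar_orange below 0.02 m/s and horizontal distance between jar_black_mid and cup_black_floor below 0.014 m and z of jar_black_mid in the frame of cup_black_floor between 0.047 and 0.059 m and horizontal distance between jar_orange_mid and cup_orange_floor below 0.014 m and z of jar_orange_mid in the frame of cup_orange_floor between 0.047 and 0.059 m and distance of each of salt_mid, jam_mid from where it was at the start of the episode below 0.025 m); the robot touches nothing.
It fails at once if a spice jar is knocked over (angle between any of jar_green_mid, jar_black_mid, jar_orange_mid's own z axis and vertical above 0.7 rad).
It fails at once if the salt shaker or the jam jar is shifted by more than 30 mm or knocked over (distance of any of salt_mid, jam_mid from where it was at the start of the episode above 0.03 m or angle between any of salt_mid, jam_mid's own z axis and vertical above 0.5 rad).
It also fails if it takes over 88 s, if anything falls off the work surface, if the arm or the gripper's body presses on something with over 40 N, if the wrist force passes 120 N, or if a joint passes its speed limit or range.

### The arm

A 7-joint arm with a two-finger parallel gripper is mounted at the origin on a cart in front of the work surface, level with it; the furniture and walls round the work are solid. World frame = base frame: x ahead of the robot, y to its left, z up, the work surface at z = 0. Lengths are in m, angles in rad, forces in N, time in s.
With the tool pointing down it reaches from about 0.4 to 0.85 m from the base axis. Payload 10.4 kg.
Tool frame: the origin (TCP) lies at the very end of the fingers, on their centre line; the grasp point (between the pads) lies 19 mm behind it (manip.grip_point_offset is the distance from the TCP to the grasp point, in m); z points along the fingers, y is the line along which they close (so a half turn about z gives the same grasp; the last joint's range is limited). The gripper opens to 85 mm and grips with 20 to 120 N. Pads are 22 mm wide; open, the fingers measure 114 mm over their backs; the gripper's body (76 mm by 85 mm) begins 54 mm behind the grasp point. The pads swing forward as they close: fully open they stand 13 mm farther back than shut.
Start: joints at [1.144, 0.332, -0.065, 1.46, 0.022, 1.35, -0.088], TCP at [0.246, -0.575, 0.231] pointing down, gripper open.
Joint ranges: [-2.6, 2.6], [-0.5, 2.12], [-1.47, 1.34], [0.16, 2.42], [-1.27, 4.41], [0.06, 2.06], [-2.6, 2.6]. Speed limits (rad/s): [2.22, 2.22, 2.79, 2.79, 3.14, 3.14, 3.14].

### API

Orientations are given as a unit quaternion [x, y, z, w].
In Python, from workcell import manip gives the robot as it stands. The module is installed in compiled form; this text tells all that it offers.
- The arm moves only by the shell command python3 -m inch 'ROWS' [OPENING] [FORCE]. ROWS is JSON, a list of rows, each a list of 2 entries, a list of its own where there are three numbers: the shift along the tool's x, y, z each as a share of 0.08 m, from -1 to 1, then the turn, a rotation vector about the tool's x, y, z each as a share of 45 degrees, from -1 to 1. A call has exactly 10 rows; each row is the pose to reach, as a shift and turn from the pose commanded when the call began, along the tool's axes at that moment; what a row does not reach only later rows make up. A row lasts 1/10 s, in which the tool goes at most 50 mm and 8.59 degrees, less where a joint would pass 70% of its speed; a pose out of reach is approached as far as the arm can. A call with a number of a shift or a turn outside -1 to 1 is refused whole. A call with a gripper value outside its range is refused whole. OPENING is the opening, from 0 (shut) to 1 (fully open), set as the call begins (- or left out, the last holds). The fingers move at their own pace and stop on an object; FORCE is the grip in N (left out, the last holds). Time passes only in rows, so rows that repeat a pose let the fingers close, or fill a call up. It gives the time, the measured TCP pose, the force, the opening and the grip force at its end, in the units of the state.
- manip.get_obs(): the state, without advancing time (a new reading comes with each control period).
- manip.camera(name): name is "scene" or "top" or "wrist"; returns the picture (384x512x3 uint8, red, green, blue); there is no depth.
- manip.camera_params(name): a dict with "fov_y" (degrees; the focal length in pixels is half the picture's height over the tangent of half this angle, whatever the lens; pixels are square), "cx", "cy" (the principal point, pixels), "k1" (the pictures are not rectified: a ray, as slopes to the right and down, at radius r is drawn at 1 + k1 r^2 times it, then the intrinsics apply), "camera_from_world" (4x4, takes a point from world to camera coordinates); the wrist camera has in their place "T_tool_cam" (4x4, takes a point from camera to tool coordinates, whose origin is the TCP and whose axes are the flange's). Camera axes: x right, y up, looking along -z (the intrinsics and any distortion apply to the point x, -y, -z); pixel columns grow to the right and rows downward; lengths in m; the calibration is good to about 2 mm. A picture is of the moment at which its call begins: read the wrist's pose just before it. camera_params takes no time and is no camera call.
- manip.hand_in(): hands the job in; it is judged then, once.
The state is a dict: "clock": time; "joint_pos": joint angles; "joint_velocities": joint speeds; "tau": joint torques, N m; "position": TCP position; "ee_rot": TCP orientation; "ft_force": force on the tool from outside, world axes, zero at the start; "torque": the same for the moment, N m; "grip_width": opening from 0.0 (shut) to 1.0 (fully open); "grasp_force": force on a finger pad.
Only numpy, scipy, OpenCV 4.12 (cv2) and the standard library are available. Lean on these libraries where they do the work, as an engineer would, in place of code of your own. Each camera call takes 0.05 s, during which the arm holds its last target. There are 200 camera calls.

## Working session

There is one attempt and no reset: what is moved stays moved. The work goes in short steps, Python scripts to look and compute and a shell command to move; the robot and the scene stay as the last step left them, time stands still between calls to the robot, and variables do not carry over. Pictures are saved under pics/ and viewed, at most 14 in all, crops included, and the job is handed in when it is done.

```bash
mkdir -p pics; python3 - <<'E'
from workcell import manip
import cv2,json
for n in ["top","scene","wrist"]:
    cv2.imwrite(f"pics/{n}0.png",cv2.cvtColor(manip.camera(n),cv2.COLOR_RGB2BGR)); 
    print(n,{k:(v.tolist() if hasattr(v,'tolist') else v) for k,v in manip.camera_params(n).items()})
print(manip.get_obs(), manip.grip_point_offset)
E
```

```text
top {'fov_y': 57.402410244232584, 'cx': 252.721156862164, 'cy': 190.83012924869132, 'k1': -0.0810430570194705, 'camera_from_world': [[-0.007068186150384041, -0.999670672375423, 0.02466956702120421, -0.014732015256691438], [0.9916089098667389, -0.00382239570720921, 0.1292174878410631, -0.5366410325110699], [-0.129080636105658, 0.02537589571872635, 0.9913093630643419, -0.9063960169840986], [0.0, 0.0, 0.0, 1.0]]}
scene {'fov_y': 53.40224458059984, 'cx': 254.1664824731762, 'cy': 185.19237319389612, 'k1': -0.038758118910494785, 'camera_from_world': [[0.800091226648699, -0.5995943087545473, -0.018457896655264476, -0.45930404152458376], [0.4627155922634619, 0.5972753689962833, 0.6551003085532986, -0.28464561782972636], [-0.3817699696362375, -0.5326807660311283, 0.7553164183204523, -0.693572116512974], [0.0, 0.0, 0.0, 1.0]]}
wrist {'fov_y': 66.26462670491172, 'cx': 254.12304897706343, 'cy': 191.1577534650169, 'k1': 0.017375132977940248, 'T_tool_cam': [[0.00046878881308481897, 0.9581924375321034, 0.28612415643096584, 0.07259716943521405], [0.9999995854735358, -0.0006725298408144067, 0.0006138
[... 180 characters left out ...]
rray([ 1.14438235,  0.3327023 , -0.06471796,  1.46072092,  0.02157   ,
        1.34989058, -0.08850755]), 'joint_velocities': array([ 0.00028862, -0.00195186,  0.00099263, -0.00365462,  0.00031228,
        0.00185616,  0.00118772]), 'tau': array([-1.21709722e-04, -6.25826383e+01,  4.84406669e-02, -3.91854429e+01,
        1.62467337e-02,  7.41089636e-03, -8.73904639e-06]), 'position': array([ 0.24549412, -0.57447372,  0.23072709]), 'ee_rot': array([ 9.79683883e-01,  2.00547312e-01, -1.07063641e-04, -5.02603932e-04]), 'ft_force': array([ 0.35626134,  0.46628263, -0.34319923]), 'torque': array([-0.00977302, -0.01842849,  0.03938059]), 'grasp_force': 0.0, 'grip_width': 0.9990275395293119} 0.0187
```

View pics/top0.png

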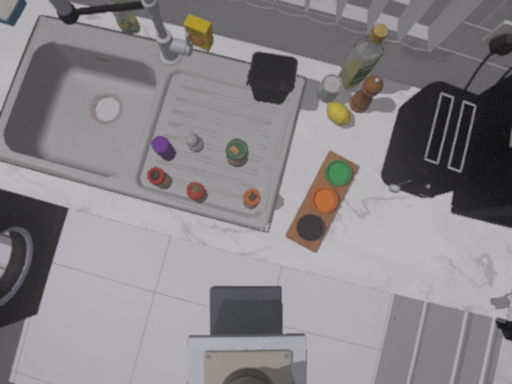

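View pics/scene0.png

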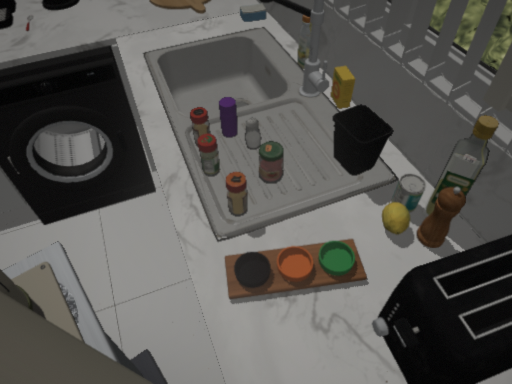

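```bash
python3 - <<'E'
import cv2,numpy as np
t=cv2.imread("pics/top0.png");s=cv2.imread("pics/scene0.png")
a=cv2.resize(t[120:220,140:270],None,fx=6,fy=6,interpolation=cv2.INTER_CUBIC)[:, :780]
cv2.imwrite("pics/c1.png",a)
b=cv2.resize(s[85:225,180:300],None,fx=4,fy=4,interpolation=cv2.INTER_CUBIC)
cv2.imwrite("pics/c2.png",b)
E
```

```text
(no output)
```

View pics/c1.png

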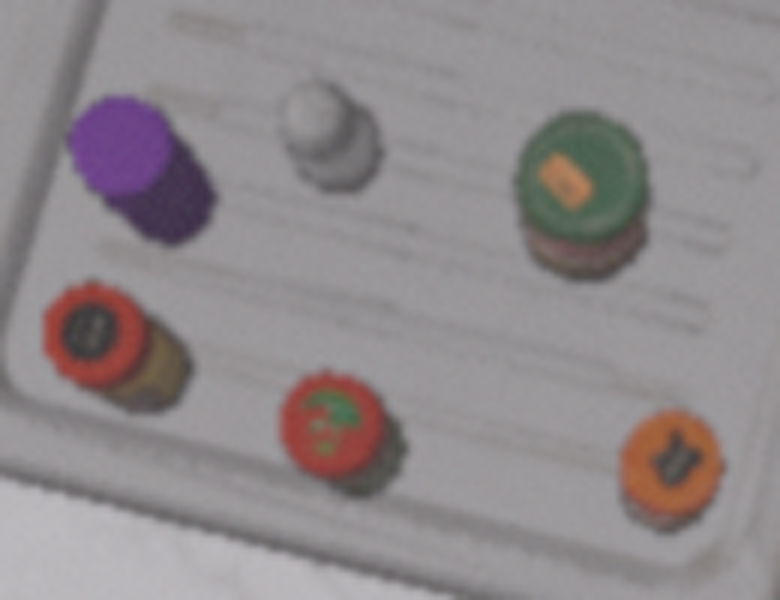

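View pics/c2.png

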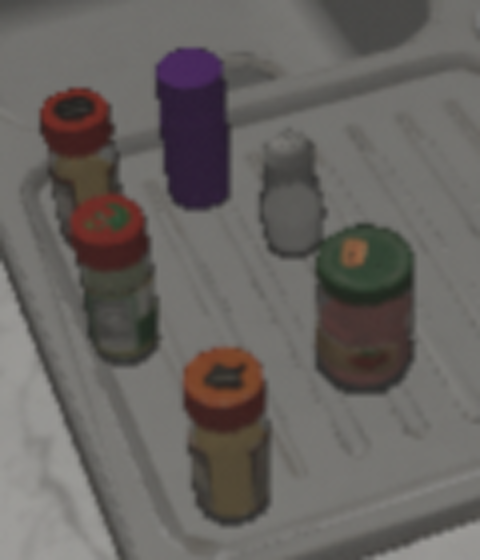

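```bash
cat > h.py <<'E'
import numpy as np
from workcell import manip
from scipy.optimize import least_squares
from scipy.spatial.transform import Rotation as R
def wristM(o):
    T=np.eye(4);T[:3,:3]=R.from_quat(o["ee_rot"]).as_matrix();T[:3,3]=o["position"]
    return np.linalg.inv(T@np.array(manip.camera_params("wrist")["T_tool_cam"]))
def proj(n,X,M=None):
    p=manip.camera_params(n);M=np.array(p["camera_from_world"]) if M is None else M
    c=M[:3,:3]@X+M[:3,3];a=np.array([c[0],-c[1]])/-c[2]
    a=a*(1+p["k1"]*(a@a));f=192/np.tan(np.radians(p["fov_y"]/2))
    return a*f+[p["cx"],p["cy"]]
def tri(views,z=None):
    # views: list of (name, pixel, M or None)
    fun=lambda X:np.concatenate([proj(n,X if z is None else np.r_[X[:2],z],M)-u for n,u,M in views])
    r=least_squares(fun,[.5,0,.1] if z is None else [.5,0]);return r.x,np.abs(r.fun).max()
def delta(o,target,yaw):
    """shift in tool units & turn about tool z so the tool y axis has world angle yaw (mod pi)"""
    Rm=R.from_quat(o["ee_rot"]).as_matrix();d=Rm.T@(np.array(target)-o["position"])/.08
    y=Rm[:,1];cur=np.arctan2(y[1],y[0]);dy=(yaw-cur+np.pi/2)%np.pi-np.pi/2
    return d.round(3),round(-np.degrees(dy)/45,3),np.degrees(cur).round(1)
E
python3 - <<'E'
from h import *
D={'black':((155.8,175.8),(199,111.5)),'green':((195.5,191),(206.8,138.5)),'orange':((251.8,197.3),(236,178.8)),
'jamtop':((237.2,149.3),(271.2,150.5)),'salttop':((192.6,140),(252,121)),
'purple':((160,144),(227.5,101))}
for k,(t,s) in D.items():
    x,r=tri([("top",t,None),("scene",s,None)]);print(k,x.round(3),r.round(1))
C={'cgreen':((338,173),(337,256)),'corange':((325,201),(295,264)),'cblack':((311,228),(252,269))}
for k,(t,s) in C.items():
    x,r=tri([("top",t,None),("scene",s,None)]);print(k,x.round(3),r.round(1),tri([("top",t,None)],.035)[0].round(3))
E
```

```text
black [0.569 0.224 0.108] 1.3
green [0.53  0.124 0.11 ] 1.2
orange [ 0.515 -0.015  0.104] 1.3
jamtop [0.64  0.022 0.085] 0.7
salttop [0.668 0.137 0.083] 1.4
purple [0.65  0.216 0.107] 1.1
cgreen [ 0.588 -0.254  0.034] 1.3 [ 0.585 -0.251]
corange [ 0.512 -0.215  0.031] 1.2 [ 0.508 -0.213]
cblack [ 0.438 -0.174  0.034] 0.8 [ 0.436 -0.172]
```

The candidates, by their pixels in the top picture:
- **Black jar:** cap at (156,176), black disc.
- **Green jar:** cap at (195,191), green leaf disc.
- **Orange jar:** cap at (252,197), orange disc with a dark drawing.
- **Not meant:** the purple jar (160,144), the salt shaker (193,140) and the jam jar (237,149), which has a green lid and a wide body.

The enlarged crops confirm these. The cups are at green (338,173), orange (325,201) and black (311,228). I'll take the orange jar first and move above it now.

```bash

python3 -m inch '[[[0.1,-0.087,0],[0,0,0]],[[0.2,-0.174,0],[0,0,0]],[[0.3,-0.26,0],[0,0,0]],[[0.4,-0.35,0],[0,0,0]],[[0.5,-0.43,0],[0,0,0]],[[0.6,-0.52,0],[0,0,0]],[[0.7,-0.61,0],[0,0,0]],[[0.8,-0.7,0],[0,0,0]],[[0.9,-0.78,0],[0,0,0]],[[1,-0.87,0],[0,0,0]]]' 0.8 30 
python3 -m inch '[[[0.1,-0.087,0],[0,0,0]],[[0.2,-0.174,0],[0,0,0]],[[0.3,-0.26,0],[0,0,0]],[[0.4,-0.35,0],[0,0,0]],[[0.5,-0.43,0],[0,0,0]],[[0.6,-0.52,0],[0,0,0]],[[0.7,-0.61,0],[0,0,0]],[[0.8,-0.7,0],[0,0,0]],[[0.9,-0.78,0],[0,0,0]],[[1,-0.87,0],[0,0,0]]]'
python3 -m inch '[[[0.1,-0.087,0],[0,0,0]],[[0.2,-0.174,0],[0,0,0]],[[0.3,-0.26,0],[0,0,0]],[[0.4,-0.35,0],[0,0,0]],[[0.5,-0.43,0],[0,0,0]],[[0.6,-0.52,0],[0,0,0]],[[0.7,-0.61,0],[0,0,0]],[[0.8,-0.7,0],[0,0,0]],[[0.9,-0.78,0],[0,0,0]],[[1,-0.87,0],[0,0,0]]]'
python3 - <<'E'
from h import *
import cv2
o=manip.get_obs();cv2.imwrite("pics/w1.png",cv2.cvtColor(manip.camera("wrist"),cv2.COLOR_RGB2BGR))
np.save("w1.npy",wristM(o));print(o["position"],o["joint_pos"],o["clock"])
print(delta(o,[.515,-.015,.2],0))
for p in [(.588,-.254,.035),(.512,-.215,.035),(.438,-.174,.035),(.515,-.015,.105)]:print(proj("wrist",np.array(p),wristM(o)).round())
E
```

```text
clock: 1.15
position: [0.2922, -0.4786, 0.2313]
ee_rot: [0.98, 0.201, 0.0, 0.0]
ft_force: [0.5, 0.5, -0.4]
grip_width: 0.801
grasp_force: 0.0
clock: 2.15
position: [0.3384, -0.3831, 0.2313]
ee_rot: [0.98, 0.201, 0.0, 0.0]
ft_force: [0.1, -0.1, 0.6]
grip_width: 0.797
grasp_force: 0.0
clock: 3.15
position: [0.3846, -0.2877, 0.2313]
ee_rot: [0.98, 0.201, 0.0, 0.0]
ft_force: [-0.3, 0.5, 0.2]
grip_width: 0.799
grasp_force: 0.0
[ 0.38464505 -0.28768335  0.23131151] [ 0.84586076  0.02926645 -0.30272036  1.81555855  0.00909067  1.2980096
 -0.62620314] 3.15
(array([ 2.838, -2.494,  0.391]), np.float64(-1.486), np.float64(-66.9))
[306. -36.]
[239.  28.]
[178.  82.]
[ -30. -131.]
```

View pics/w1.png

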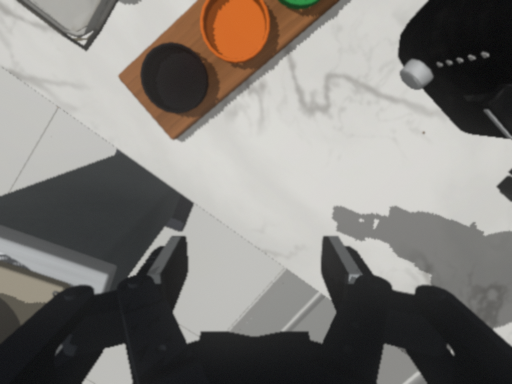

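```bash

python3 -m inch '[[[0.1,-0.087,0],[0,0,0]],[[0.2,-0.174,0],[0,0,0]],[[0.3,-0.26,0],[0,0,0]],[[0.4,-0.35,0],[0,0,0]],[[0.5,-0.43,0],[0,0,0]],[[0.6,-0.52,0],[0,0,0]],[[0.7,-0.61,0],[0,0,0]],[[0.8,-0.7,0],[0,0,0]],[[0.9,-0.78,0],[0,0,0]],[[1,-0.87,0],[0,0,0]]]'
python3 -m inch '[[[0.1,-0.087,0],[0,0,0]],[[0.2,-0.174,0],[0,0,0]],[[0.3,-0.26,0],[0,0,0]],[[0.4,-0.35,0],[0,0,0]],[[0.5,-0.43,0],[0,0,0]],[[0.6,-0.52,0],[0,0,0]],[[0.7,-0.61,0],[0,0,0]],[[0.8,-0.7,0],[0,0,0]],[[0.9,-0.78,0],[0,0,0]],[[1,-0.87,0],[0,0,0]]]'
python3 - <<'E'
from h import *
import cv2
o=manip.get_obs();cv2.imwrite("pics/w2.png",cv2.cvtColor(manip.camera("wrist"),cv2.COLOR_RGB2BGR))
np.save("w2.npy",wristM(o));print(o["position"],o["joint_pos"],o["clock"])
print(delta(o,[.515,-.015,.2],0))
for p in [(.569,.224,.106),(.53,.124,.106),(.515,-.015,.106)]:print(proj("wrist",np.array(p),wristM(o)).round())
E
```

```text
clock: 4.2
position: [0.4309, -0.1923, 0.2313]
ee_rot: [0.98, 0.2, 0.0, 0.0]
ft_force: [0.4, 1.3, -0.1]
grip_width: 0.801
grasp_force: 0.0
clock: 5.2
position: [0.4771, -0.0969, 0.2313]
ee_rot: [0.98, 0.2, 0.0, 0.0]
ft_force: [-0.2, 0.2, 1.1]
grip_width: 0.801
grasp_force: 0.0
[ 0.47707861 -0.09686154  0.2313044 ] [ 0.61141642  0.05807825 -0.51873624  1.79096891  0.02998636  1.3002308
 -1.08170831] 5.2
(array([ 0.838, -0.755,  0.391]), np.float64(-1.486), np.float64(-66.9))
[-111. -104.]
[26. 19.]
[186. 110.]
```

View pics/w2.png

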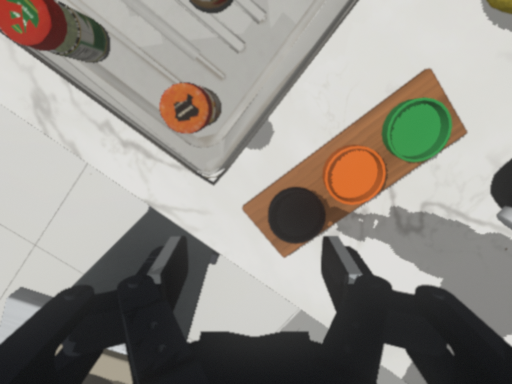

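Orange cap centre is at (186,107), as predicted. The cup rims are at green (418,129), orange (355,175) and black (297,214).

```bash
python3 - <<'E'
from h import *
M1,M2=np.load("w1.npy"),np.load("w2.npy");o=manip.get_obs()
T,S="top","scene"
for k,v,z in [("orange",[(T,(251.8,197.3),None),(S,(236,178.8),None),("wrist",(186,107),M2)],.106),
("cgreen",[(T,(338,173),None),(S,(337,256),None),("wrist",(418,129),M2)],.035),
("corange",[(T,(325,201),None),(S,(295,264),None),("wrist",(355,175),M2),("wrist",(236,26),M1)],.035),
("cblack",[(T,(311,228),None),(S,(252,269),None),("wrist",(297,214),M2),("wrist",(175,78),M1)],.035)]:
    x,r=tri(v,z);w=tri(v[2:],z)[0];print(k,x.round(4),r.round(1),"wrist only",w.round(4))
    print(delta(o,[*w,.2],0)[0])
E
```

```text
orange [ 0.5165 -0.0142] 2.1 wrist only [ 0.5171 -0.014 ]
[ 0.852 -0.735  0.393]
cgreen [ 0.5892 -0.2493] 2.2 wrist only [ 0.5897 -0.247 ]
[0.536 2.299 0.391]
corange [ 0.5133 -0.2112] 2.7 wrist only [ 0.5137 -0.2102]
[-0.155  1.502  0.391]
cblack [ 0.4415 -0.1697] 3.0 wrist only [ 0.4423 -0.1688]
[-0.771  0.674  0.391]
```

```bash

python3 -m inch '[[[0.1,-0.09,0.06],[0,0,0]],[[0.2,-0.17,0.12],[0,0,0]],[[0.3,-0.26,0.18],[0,0,0]],[[0.4,-0.35,0.24],[0,0,0]],[[0.5,-0.43,0.3],[0,0,0]],[[0.6,-0.52,0.36],[0,0,0]],[[0.7,-0.61,0.42],[0,0,0]],[[0.8,-0.69,0.48],[0,0,0]],[[0.852,-0.735,0.5],[0,0,0]],[[0.852,-0.735,0.5],[0,0,0]]]'
python3 -m inch '[[[0,0,0.15],[0,0,0]],[[0,0,0.3],[0,0,0]],[[0,0,0.5],[0,0,0]],[[0,0,0.65],[0,0,0]],[[0,0,0.8],[0,0,0]],[[0,0,0.9],[0,0,0]],[[0,0,1],[0,0,0]],[[0,0,1],[0,0,0]],[[0,0,1],[0,0,0]],[[0,0,1],[0,0,0]]]'
python3 - <<'E'
from h import *
import cv2
o=manip.get_obs();cv2.imwrite("pics/w3.png",cv2.cvtColor(manip.camera("wrist"),cv2.COLOR_RGB2BGR))
print(o["position"],o["clock"],delta(o,[.517,-.014,.072],0)[0])
E
```

```text
clock: 6.25
position: [0.5164, -0.0158, 0.191]
ee_rot: [0.98, 0.201, -0.0, -0.0]
ft_force: [-0.3, 0.0, 0.3]
grip_width: 0.796
grasp_force: 0.0
clock: 7.25
position: [0.5167, -0.0167, 0.1119]
ee_rot: [0.98, 0.201, 0.0, 0.0]
ft_force: [0.6, -0.2, 0.8]
grip_width: 0.805
grasp_force: 0.0
[ 0.51666735 -0.01667619  0.11185294] 7.25 [ 0.017 -0.029  0.498]
```

View pics/w3.png

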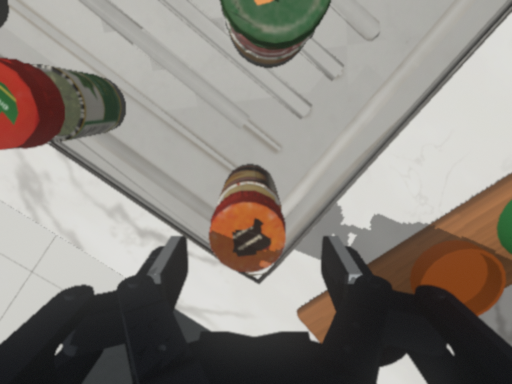

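```bash
python3 - <<'E'
from h import *
o=manip.get_obs()
for z in (.104,.108):
    x=tri([("wrist",(247,237),wristM(o))],z)[0];print(x,delta(o,[*x,.072],0)[0])
E
```

```text
[ 0.51605983 -0.01150654] [ 0.018 -0.063  0.498]
[ 0.51785067 -0.01085654] [ 0.042 -0.062  0.498]
```

The cap is centred at (247,237), so it needs a shift of about 5 mm to −y. I'll correct, close and lift.

```bash

python3 -m inch '[[[0.03,-0.06,0],[0,0,0]],[[0.03,-0.06,0.1],[0,0,0]],[[0.03,-0.06,0.2],[0,0,0]],[[0.03,-0.06,0.3],[0,0,0]],[[0.03,-0.06,0.4],[0,0,0]],[[0.03,-0.06,0.5],[0,0,0]],[[0.03,-0.06,0.5],[0,0,0]],[[0.03,-0.06,0.5],[0,0,0]],[[0.03,-0.06,0.5],[0,0,0]],[[0.03,-0.06,0.5],[0,0,0]]]'
python3 -m inch '[[[0,0,0],[0,0,0]],[[0,0,0],[0,0,0]],[[0,0,0],[0,0,0]],[[0,0,0],[0,0,0]],[[0,0,0],[0,0,0]],[[0,0,0],[0,0,0]],[[0,0,0],[0,0,0]],[[0,0,0],[0,0,0]],[[0,0,0],[0,0,0]],[[0,0,0],[0,0,0]]]' 0 40
python3 -m inch '[[[0,0,-0.05],[0,0,0]],[[0,0,-0.15],[0,0,0]],[[0,0,-0.25],[0,0,0]],[[0,0,-0.4],[0,0,0]],[[0,0,-0.5],[0,0,0]],[[0,0,-0.6],[0,0,0]],[[0,0,-0.7],[0,0,0]],[[0,0,-0.8],[0,0,0]],[[0,0,-0.9],[0,0,0]],[[0,0,-1],[0,0,0]]]'
python3 - <<'E'
from h import *
o=manip.get_obs()
print(delta(o,[.5138,-.2105,.175],0)[0], delta(o,[.5138,-.2105,.093],0)[0])
E
```

```text
clock: 8.3
position: [0.5169, -0.0114, 0.0717]
ee_rot: [0.98, 0.201, 0.0, 0.0]
ft_force: [-0.4, -0.7, 0.7]
grip_width: 0.8
grasp_force: 0.0
clock: 9.3
position: [0.5169, -0.0114, 0.0717]
ee_rot: [0.98, 0.2, 0.0, 0.0]
ft_force: [-1.1, -0.1, 5.5]
grip_width: 0.507
grasp_force: 40.5
clock: 10.3
position: [0.5166, -0.0113, 0.1519]
ee_rot: [0.98, 0.201, -0.0, 0.0]
ft_force: [-0.1, -0.0, -2.0]
grip_width: 0.511
grasp_force: 40.8
[-1.01   2.276 -0.288] [-1.01   2.276  0.737]
```

```bash

python3 -m inch '[[[-0.04,0.1,0],[0,0,0]],[[-0.08,0.2,0],[0,0,0]],[[-0.13,0.3,0],[0,0,0]],[[-0.18,0.4,0],[0,0,0]],[[-0.22,0.5,0],[0,0,0]],[[-0.27,0.6,0],[0,0,0]],[[-0.31,0.7,0],[0,0,0]],[[-0.36,0.8,0],[0,0,0]],[[-0.4,0.9,0],[0,0,0]],[[-0.44,1,0],[0,0,0]]]'
python3 -m inch '[[[-0.04,0.1,0],[0,0,0]],[[-0.08,0.2,0],[0,0,0]],[[-0.13,0.3,0],[0,0,0]],[[-0.18,0.4,0],[0,0,0]],[[-0.22,0.5,0],[0,0,0]],[[-0.27,0.6,0],[0,0,0]],[[-0.31,0.7,0],[0,0,0]],[[-0.36,0.8,0],[0,0,0]],[[-0.4,0.9,0],[0,0,0]],[[-0.44,1,0],[0,0,0]]]'
python3 -m inch '[[[-0.04,0.08,0],[0,0,0]],[[-0.08,0.16,0],[0,0,0]],[[-0.13,0.24,0],[0,0,0]],[[-0.13,0.276,0.1],[0,0,0]],[[-0.13,0.276,0.2],[0,0,0]],[[-0.13,0.276,0.3],[0,0,0]],[[-0.13,0.276,0.35],[0,0,0]],[[-0.13,0.276,0.35],[0,0,0]],[[-0.13,0.276,0.35],[0,0,0]],[[-0.13,0.276,0.35],[0,0,0]]]'
python3 - <<'E'
from h import *
import cv2
o=manip.get_obs()
print(delta(o,[.5138,-.2105,.093],0)[0])
for n in("wrist","top"):cv2.imwrite(f"pics/p_{n}.png",cv2.cvtColor(manip.camera(n),cv2.COLOR_RGB2BGR))
t=cv2.imread("pics/p_top.png")[130:260,270:400];w=cv2.imread("pics/p_wrist.png")
s=cv2.resize(cv2.cvtColor(manip.camera("scene"),cv2.COLOR_RGB2BGR)[210:306,220:372],None,fx=2,fy=2)
c=np.zeros((384,800,3),np.uint8);c[:,:490]=w[:,:490];c[:192,494:798]=s[:192,:304];c[194:384,494:684]=cv2.resize(t,(190,190));cv2.imwrite("pics/p1.png",c)
E
```

```text
clock: 11.3
position: [0.5157, -0.0995, 0.1513]
ee_rot: [0.98, 0.201, 0.0, 0.0]
ft_force: [-0.2, -0.4, -1.1]
grip_width: 0.508
grasp_force: 40.8
clock: 12.3
position: [0.5147, -0.1869, 0.1513]
ee_rot: [0.98, 0.201, 0.0, 0.0]
ft_force: [0.2, 0.2, -1.0]
grip_width: 0.508
grasp_force: 40.8
clock: 13.3
position: [0.5141, -0.2105, 0.1237]
ee_rot: [0.98, 0.201, 0.0, 0.0]
ft_force: [-0.1, 0.0, -0.9]
grip_width: 0.509
grasp_force: 40.8
[-0.003 -0.002  0.383]
```

View pics/p1.png

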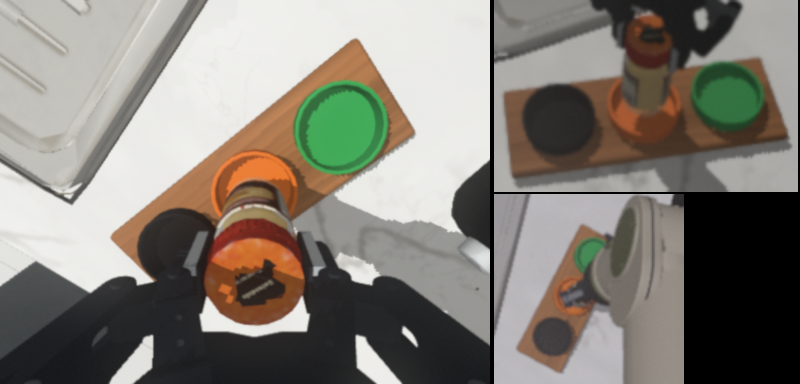

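The jar hangs upright over the orange cup, so I'll lower it and watch the force.

```bash

python3 -m inch '[[[0,0,0.05],[0,0,0]],[[0,0,0.1],[0,0,0]],[[0,0,0.15],[0,0,0]],[[0,0,0.2],[0,0,0]],[[0,0,0.25],[0,0,0]],[[0,0,0.3],[0,0,0]],[[0,0,0.33],[0,0,0]],[[0,0,0.35],[0,0,0]],[[0,0,0.36],[0,0,0]],[[0,0,0.37],[0,0,0]]]'
```

```text
clock: 14.45
position: [0.5139, -0.2106, 0.0938]
ee_rot: [0.98, 0.201, 0.0, 0.0]
ft_force: [0.2, -0.8, -1.0]
grip_width: 0.513
grasp_force: 40.8
```

```bash

python3 -m inch '[[[0,0,0.01],[0,0,0]],[[0,0,0.02],[0,0,0]],[[0,0,0.03],[0,0,0]],[[0,0,0.04],[0,0,0]],[[0,0,0.05],[0,0,0]],[[0,0,0.05],[0,0,0]],[[0,0,0.05],[0,0,0]],[[0,0,0.05],[0,0,0]],[[0,0,0.05],[0,0,0]],[[0,0,0.05],[0,0,0]]]'
```

```text
clock: 15.45
position: [0.5154, -0.2104, 0.0931]
ee_rot: [0.98, 0.201, 0.001, 0.001]
ft_force: [-8.0, 4.0, 28.4]
grip_width: 0.508
grasp_force: 43.2
```

```bash

python3 -m inch '[[[0,0,-0.04],[0,0,0]],[[0,0,-0.04],[0,0,0]],[[0,0,-0.04],[0,0,0]],[[0,0,-0.04],[0,0,0]],[[0,0,-0.04],[0,0,0]],[[0,0,-0.04],[0,0,0]],[[0,0,-0.04],[0,0,0]],[[0,0,-0.04],[0,0,0]],[[0,0,-0.04],[0,0,0]],[[0,0,-0.04],[0,0,0]]]' 0.78
python3 -m inch '[[[0,0,-0.05],[0,0,0]],[[0,0,-0.15],[0,0,0]],[[0,0,-0.25],[0,0,0]],[[0,0,-0.35],[0,0,0]],[[0,0,-0.45],[0,0,0]],[[0,0,-0.55],[0,0,0]],[[0,0,-0.65],[0,0,0]],[[0,0,-0.8],[0,0,0]],[[0,0,-0.9],[0,0,0]],[[0,0,-1],[0,0,0]]]'
python3 -m inch '[[[0.04,-0.09,0],[0,0,0]],[[0.09,-0.19,0],[0,0,0]],[[0.13,-0.28,0],[0,0,0]],[[0.18,-0.38,0],[0,0,0]],[[0.22,-0.47,0],[0,0,0]],[[0.27,-0.56,0],[0,0,0]],[[0.31,-0.66,0],[0,0,0]],[[0.36,-0.75,0],[0,0,0]],[[0.4,-0.85,0],[0,0,0]],[[0.45,-0.94,0],[0,0,0]]]'
python3 -m inch '[[[0.04,-0.09,0],[0,0,0]],[[0.09,-0.19,0],[0,0,0]],[[0.13,-0.28,0],[0,0,0]],[[0.18,-0.38,0],[0,0,0]],[[0.22,-0.47,0],[0,0,0]],[[0.27,-0.56,0],[0,0,0]],[[0.31,-0.66,0],[0,0,0]],[[0.36,-0.75,0],[0,0,0]],[[0.4,-0.85,0],[0,0,0]],[[0.45,-0.94,0],[0,0,0]]]'
python3 -m inch '[[[0.04,-0.09,0],[0,0,0]],[[0.09,-0.19,0],[0,0,0]],[[0.13,-0.28,0],[0,0,0]],[[0.18,-0.38,0],[0,0,0]],[[0.22,-0.47,0],[0,0,0]],[[0.27,-0.56,0],[0,0,0]],[[0.31,-0.66,0],[0,0,0]],[[0.36,-0.75,0],[0,0,0]],[[0.4,-0.85,0],[0,0,0]],[[0.45,-0.94,0],[0,0,0]]]'
python3 - <<'E'
from h import *
import cv2
o=manip.get_obs()
np.save("w4.npy",wristM(o))
w=cv2.cvtColor(manip.camera("wrist"),cv2.COLOR_RGB2BGR);s=cv2.cvtColor(manip.camera("scene"),cv2.COLOR_RGB2BGR)
c=np.zeros((384,790,3),np.uint8);c[:,:512]=w;c[:,516:786]=cv2.resize(s[160:352,230:365],(270,384));cv2.imwrite("pics/w4.png",c)
print(delta(o,[.53,.124,.112],0)[0])
for p in [(.569,.224,.106),(.53,.124,.106)]:print(proj("wrist",np.array(p),wristM(o)).round())
E
```

```text
clock: 16.45
position: [0.5138, -0.2106, 0.0929]
ee_rot: [0.98, 0.201, 0.0, 0.0]
ft_force: [0.1, 1.0, 0.2]
grip_width: 0.781
grasp_force: 0.0
clock: 17.45
position: [0.5139, -0.2106, 0.1738]
ee_rot: [0.98, 0.201, 0.0, 0.0]
ft_force: [-0.6, 0.7, 0.1]
grip_width: 0.775
grasp_force: 0.0
clock: 18.45
position: [0.5173, -0.1265, 0.1729]
ee_rot: [0.98, 0.201, -0.0, 0.0]
ft_force: [0.5, 0.5, -0.0]
grip_width: 0.777
grasp_force: 0.0
clock: 19.45
position: [0.5209, -0.0432, 0.1729]
ee_rot: [0.98, 0.201, 0.0, 0.0]
ft_force: [0.4, -0.7, -0.2]
grip_width: 0.776
grasp_force: 0.0
clock: 20.45
position: [0.5245, 0.0401, 0.1729]
ee_rot: [0.98, 0.201, -0.0, 0.0]
ft_force: [-0.5, 0.1, -0.6]
grip_width: 0.782
grasp_force: 0.0
[ 0.476 -0.937  0.761]
[15. 34.]
[150. 154.]
```

View pics/w4.png

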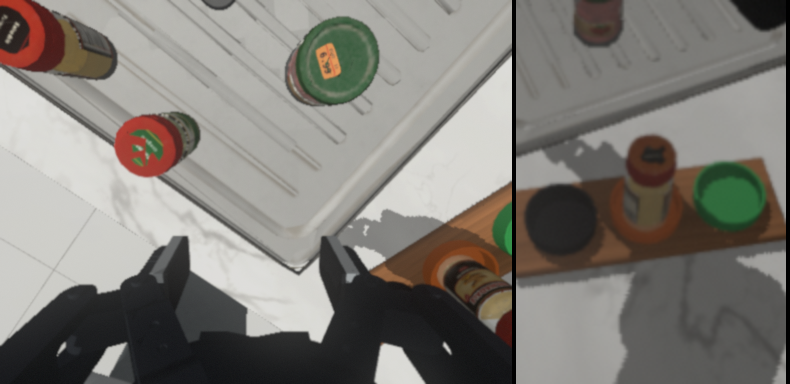

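The orange jar stands in its cup. The green cap is at (148,146) in the wrist picture and the black one at about (18,30).

```bash
python3 - <<'E'
from h import *
o=manip.get_obs();M=np.load("w4.npy")
for u in((148,146),(18,30)):
    x=tri([("wrist",u,M)],.106)[0];print(x,delta(o,[*x,.072],0)[0])
E
```

```text
[0.53470166 0.12704431] [ 0.542 -0.939  1.263]
[0.57226306 0.22271083] [ 1.445 -1.852  1.263]
```

```bash

python3 -m inch '[[[0.06,-0.11,0.03],[0,0,0]],[[0.12,-0.22,0.06],[0,0,0]],[[0.18,-0.33,0.09],[0,0,0]],[[0.24,-0.44,0.12],[0,0,0]],[[0.3,-0.55,0.15],[0,0,0]],[[0.36,-0.66,0.18],[0,0,0]],[[0.42,-0.77,0.21],[0,0,0]],[[0.48,-0.88,0.24],[0,0,0]],[[0.53,-0.96,0.26],[0,0,0]],[[0.53,-0.96,0.26],[0,0,0]]]'
python3 -m inch '[[[0,0,0.1],[0,0,0]],[[0,0,0.2],[0,0,0]],[[0,0,0.35],[0,0,0]],[[0,0,0.5],[0,0,0]],[[0,0,0.5],[0,0,0]],[[0,0,0.5],[0,0,0]],[[0,0,0.5],[0,0,0]],[[0,0,0.5],[0,0,0]],[[0,0,0.5],[0,0,0]],[[0,0,0.5],[0,0,0]]]'
python3 - <<'E'
from h import *
import cv2
o=manip.get_obs()
cv2.imwrite("pics/w5.png",cv2.cvtColor(manip.camera("wrist"),cv2.COLOR_RGB2BGR)); np.save("w5.npy",wristM(o))
print(proj("wrist",np.array([.5347,.127,.106]),wristM(o)))
E
```

```text
clock: 21.55
position: [0.5331, 0.128, 0.1519]
ee_rot: [0.98, 0.201, -0.0, -0.0]
ft_force: [-0.7, 0.3, -0.6]
grip_width: 0.78
grasp_force: 0.0
clock: 22.55
position: [0.5334, 0.1267, 0.1123]
ee_rot: [0.98, 0.201, 0.0, 0.0]
ft_force: [-0.2, 0.5, -0.5]
grip_width: 0.781
grasp_force: 0.0
[256.41895391 238.56188667]
```

View pics/w5.png

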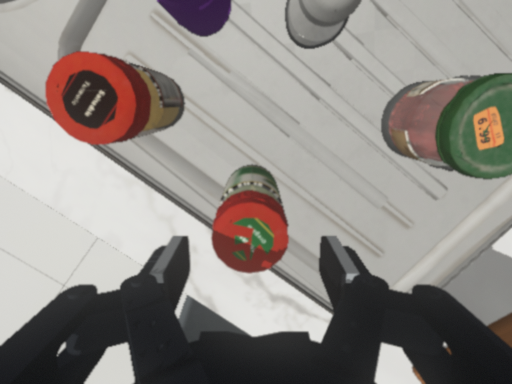

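```bash

python3 -m inch '[[[0.03,-0.04,0],[0,0,0]],[[0.03,-0.04,0.1],[0,0,0]],[[0.03,-0.04,0.2],[0,0,0]],[[0.03,-0.04,0.3],[0,0,0]],[[0.03,-0.04,0.4],[0,0,0]],[[0.03,-0.04,0.5],[0,0,0]],[[0.03,-0.04,0.5],[0,0,0]],[[0.03,-0.04,0.5],[0,0,0]],[[0.03,-0.04,0.5],[0,0,0]],[[0.03,-0.04,0.5],[0,0,0]]]'
python3 -m inch '[[[0,0,0],[0,0,0]],[[0,0,0],[0,0,0]],[[0,0,0],[0,0,0]],[[0,0,0],[0,0,0]],[[0,0,0],[0,0,0]],[[0,0,0],[0,0,0]],[[0,0,0],[0,0,0]],[[0,0,0],[0,0,0]],[[0,0,0],[0,0,0]],[[0,0,0],[0,0,0]]]' 0 40
python3 -m inch '[[[0,0,-0.05],[0,0,0]],[[0,0,-0.15],[0,0,0]],[[0,0,-0.25],[0,0,0]],[[0,0,-0.4],[0,0,0]],[[0,0,-0.5],[0,0,0]],[[0,0,-0.6],[0,0,0]],[[0,0,-0.7],[0,0,0]],[[0,0,-0.8],[0,0,0]],[[0,0,-0.9],[0,0,0]],[[0,0,-1],[0,0,0]]]'
python3 - <<'E'
from h import *
o=manip.get_obs()
print(delta(o,[.5895,-.2485,.093],0)[0])
print(tri([("wrist",(97,98),np.load("w5.npy"))],.106))
E
```

```text
clock: 23.6
position: [0.5345, 0.1306, 0.0725]
ee_rot: [0.98, 0.201, 0.0, 0.0]
ft_force: [-0.1, 0.5, 0.2]
grip_width: 0.78
grasp_force: 0.0
clock: 24.6
position: [0.5346, 0.1306, 0.0725]
ee_rot: [0.98, 0.2, 0.0, 0.0]
ft_force: [-0.9, -0.0, 4.8]
grip_width: 0.508
grasp_force: 40.6
clock: 25.6
position: [0.5342, 0.1305, 0.1527]
ee_rot: [0.98, 0.201, -0.0, 0.0]
ft_force: [0.3, 0.1, -0.6]
grip_width: 0.504
grasp_force: 40.8
[-1.226  4.628  0.747]
(array([0.57233214, 0.2258218 ]), np.float64(7.958078640513122e-13))
```

```bash

python3 -m inch '[[[-0.02,0.1,0],[0,0,0]],[[-0.05,0.2,0],[0,0,0]],[[-0.07,0.3,0],[0,0,0]],[[-0.1,0.4,0],[0,0,0]],[[-0.12,0.5,0],[0,0,0]],[[-0.15,0.6,0],[0,0,0]],[[-0.17,0.7,0],[0,0,0]],[[-0.2,0.8,0],[0,0,0]],[[-0.22,0.9,0],[0,0,0]],[[-0.25,1,0],[0,0,0]]]'
python3 -m inch '[[[-0.02,0.1,0],[0,0,0]],[[-0.05,0.2,0],[0,0,0]],[[-0.07,0.3,0],[0,0,0]],[[-0.1,0.4,0],[0,0,0]],[[-0.12,0.5,0],[0,0,0]],[[-0.15,0.6,0],[0,0,0]],[[-0.17,0.7,0],[0,0,0]],[[-0.2,0.8,0],[0,0,0]],[[-0.22,0.9,0],[0,0,0]],[[-0.25,1,0],[0,0,0]]]'
python3 -m inch '[[[-0.02,0.1,0],[0,0,0]],[[-0.05,0.2,0],[0,0,0]],[[-0.07,0.3,0],[0,0,0]],[[-0.1,0.4,0],[0,0,0]],[[-0.12,0.5,0],[0,0,0]],[[-0.15,0.6,0],[0,0,0]],[[-0.17,0.7,0],[0,0,0]],[[-0.2,0.8,0],[0,0,0]],[[-0.22,0.9,0],[0,0,0]],[[-0.25,1,0],[0,0,0]]]'
python3 -m inch '[[[-0.02,0.1,0],[0,0,0]],[[-0.05,0.2,0],[0,0,0]],[[-0.07,0.3,0],[0,0,0]],[[-0.1,0.4,0],[0,0,0]],[[-0.12,0.5,0],[0,0,0]],[[-0.15,0.6,0],[0,0,0]],[[-0.17,0.7,0],[0,0,0]],[[-0.2,0.8,0],[0,0,0]],[[-0.22,0.9,0],[0,0,0]],[[-0.25,1,0],[0,0,0]]]'
python3 -m inch '[[[-0.03,0.1,0],[0,0,0]],[[-0.06,0.2,0],[0,0,0]],[[-0.1,0.3,0],[0,0,0]],[[-0.14,0.4,0],[0,0,0]],[[-0.18,0.5,0],[0,0,0]],[[-0.22,0.6,0],[0,0,0]],[[-0.226,0.63,0],[0,0,0]],[[-0.226,0.63,0.15],[0,0,0]],[[-0.226,0.63,0.3],[0,0,0]],[[-0.226,0.63,0.35],[0,0,0]]]'
python3 - <<'E'
from h import *
import cv2
o=manip.get_obs();cv2.imwrite("pics/p_wrist.png",cv2.cvtColor(manip.camera("wrist"),cv2.COLOR_RGB2BGR))
w=cv2.imread("pics/p_wrist.png")
s=cv2.cvtColor(manip.camera("scene"),cv2.COLOR_RGB2BGR)
c=np.zeros((384,790,3),np.uint8);c[:,:512]=w;c[:,516:786]=cv2.resize(s[140:332,240:375],(270,384));cv2.imwrite("pics/p2.png",c)
print(delta(o,[.5895,-.2485,.093],0)[0])
E
```

```text
clock: 26.6
position: [0.5474, 0.0484, 0.1521]
ee_rot: [0.98, 0.201, 0.0, 0.0]
ft_force: [-0.9, -0.1, -0.9]
grip_width: 0.509
grasp_force: 40.8
clock: 27.6
position: [0.5605, -0.033, 0.1521]
ee_rot: [0.98, 0.201, 0.0, 0.0]
ft_force: [0.1, 0.0, -1.7]
grip_width: 0.505
grasp_force: 40.8
clock: 28.6
position: [0.5735, -0.1144, 0.1521]
ee_rot: [0.98, 0.201, 0.0, 0.0]
ft_force: [0.4, -0.3, -1.1]
grip_width: 0.509
grasp_force: 40.8
clock: 29.6
position: [0.5866, -0.1958, 0.1521]
ee_rot: [0.98, 0.201, 0.0, 0.0]
ft_force: [-0.2, 0.2, -0.7]
grip_width: 0.513
grasp_force: 40.8
clock: 30.6
position: [0.5886, -0.2477, 0.1217]
ee_rot: [0.98, 0.201, -0.001, -0.001]
ft_force: [-0.3, -1.3, -1.5]
grip_width: 0.507
grasp_force: 40.8
[0.007 0.014 0.358]
```

View pics/p2.png

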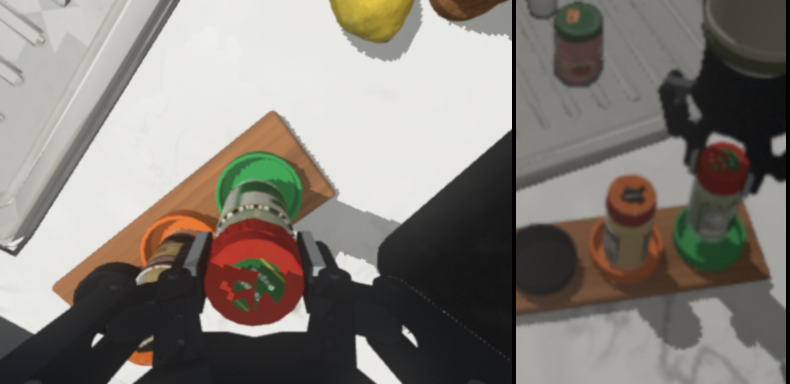

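The green jar is upright over the green cup and the orange jar is clear. Now I'll lower, release and rise.

```bash

python3 -m inch '[[[0,0,0.05],[0,0,0]],[[0,0,0.1],[0,0,0]],[[0,0,0.15],[0,0,0]],[[0,0,0.2],[0,0,0]],[[0,0,0.25],[0,0,0]],[[0,0,0.3],[0,0,0]],[[0,0,0.33],[0,0,0]],[[0,0,0.35],[0,0,0]],[[0,0,0.365],[0,0,0]],[[0,0,0.375],[0,0,0]]]'
python3 -m inch '[[[0,0,0],[0,0,0]],[[0,0,0],[0,0,0]],[[0,0,0],[0,0,0]],[[0,0,0],[0,0,0]],[[0,0,0],[0,0,0]],[[0,0,0],[0,0,0]],[[0,0,0],[0,0,0]],[[0,0,0],[0,0,0]],[[0,0,0],[0,0,0]],[[0,0,0],[0,0,0]]]' 0.73
python3 -m inch '[[[0,0,-0.05],[0,0,0]],[[0,0,-0.15],[0,0,0]],[[0,0,-0.25],[0,0,0]],[[0,0,-0.35],[0,0,0]],[[0,0,-0.45],[0,0,0]],[[0,0,-0.55],[0,0,0]],[[0,0,-0.65],[0,0,0]],[[0,0,-0.8],[0,0,0]],[[0,0,-0.9],[0,0,0]],[[0,0,-1],[0,0,0]]]'
python3 - <<'E'
from h import *
o=manip.get_obs()
print(delta(o,[.573,.226,.15],0)[0])
E
```

```text
clock: 31.7
position: [0.5897, -0.2487, 0.0941]
ee_rot: [0.98, 0.201, 0.0, 0.0]
ft_force: [-0.7, -0.4, 1.0]
grip_width: 0.506
grasp_force: 40.9
clock: 32.7
position: [0.5896, -0.2486, 0.0941]
ee_rot: [0.98, 0.201, 0.0, 0.0]
ft_force: [0.2, -0.2, -0.0]
grip_width: 0.731
grasp_force: 0.0
clock: 33.7
position: [0.5897, -0.2487, 0.1751]
ee_rot: [0.98, 0.201, 0.0, 0.0]
ft_force: [-0.1, -0.2, -0.9]
grip_width: 0.727
grasp_force: 0.0
[ 2.139 -5.538  0.312]
```

```bash

python3 -m inch '[[[0.04,-0.1,0],[0,0,0]],[[0.08,-0.2,0],[0,0,0]],[[0.12,-0.3,0],[0,0,0]],[[0.15,-0.4,0],[0,0,0]],[[0.19,-0.5,0],[0,0,0]],[[0.23,-0.6,0],[0,0,0]],[[0.27,-0.7,0],[0,0,0]],[[0.31,-0.8,0],[0,0,0]],[[0.35,-0.9,0],[0,0,0]],[[0.39,-1,0],[0,0,0]]]' 0.8
python3 -m inch '[[[0.04,-0.1,0],[0,0,0]],[[0.08,-0.2,0],[0,0,0]],[[0.12,-0.3,0],[0,0,0]],[[0.15,-0.4,0],[0,0,0]],[[0.19,-0.5,0],[0,0,0]],[[0.23,-0.6,0],[0,0,0]],[[0.27,-0.7,0],[0,0,0]],[[0.31,-0.8,0],[0,0,0]],[[0.35,-0.9,0],[0,0,0]],[[0.39,-1,0],[0,0,0]]]'
python3 -m inch '[[[0.04,-0.1,0],[0,0,0]],[[0.08,-0.2,0],[0,0,0]],[[0.12,-0.3,0],[0,0,0]],[[0.15,-0.4,0],[0,0,0]],[[0.19,-0.5,0],[0,0,0]],[[0.23,-0.6,0],[0,0,0]],[[0.27,-0.7,0],[0,0,0]],[[0.31,-0.8,0],[0,0,0]],[[0.35,-0.9,0],[0,0,0]],[[0.39,-1,0],[0,0,0]]]'
python3 -m inch '[[[0.04,-0.1,0],[0,0,0]],[[0.08,-0.2,0],[0,0,0]],[[0.12,-0.3,0],[0,0,0]],[[0.15,-0.4,0],[0,0,0]],[[0.19,-0.5,0],[0,0,0]],[[0.23,-0.6,0],[0,0,0]],[[0.27,-0.7,0],[0,0,0]],[[0.31,-0.8,0],[0,0,0]],[[0.35,-0.9,0],[0,0,0]],[[0.39,-1,0],[0,0,0]]]'
python3 -m inch '[[[0.04,-0.1,0],[0,0,0]],[[0.08,-0.2,0],[0,0,0]],[[0.12,-0.3,0],[0,0,0]],[[0.15,-0.4,0],[0,0,0]],[[0.19,-0.5,0],[0,0,0]],[[0.23,-0.6,0],[0,0,0]],[[0.27,-0.7,0],[0,0,0]],[[0.31,-0.8,0],[0,0,0]],[[0.35,-0.9,0],[0,0,0]],[[0.39,-1,0],[0,0,0]]]'
python3 -m inch '[[[0.03,-0.1,0.1],[0,0,0]],[[0.06,-0.2,0.2],[0,0,0]],[[0.1,-0.3,0.3],[0,0,0]],[[0.14,-0.4,0.4],[0,0,0]],[[0.18,-0.5,0.5],[0,0,0]],[[0.19,-0.55,0.6],[0,0,0]],[[0.19,-0.55,0.7],[0,0,0]],[[0.19,-0.55,0.75],[0,0,0]],[[0.19,-0.55,0.75],[0,0,0]],[[0.19,-0.55,0.75],[0,0,0]]]'
python3 - <<'E'
from h import *
import cv2
o=manip.get_obs()
w=cv2.cvtColor(manip.camera("wrist"),cv2.COLOR_RGB2BGR);np.save("w6.npy",wristM(o))
s=cv2.cvtColor(manip.camera("scene"),cv2.COLOR_RGB2BGR)
c=np.zeros((384,790,3),np.uint8);c[:,:512]=w;c[:,516:786]=cv2.resize(s[140:332,240:375],(270,384));cv2.imwrite("pics/w6.png",c)
E
```

```text
clock: 34.7
position: [0.5868, -0.1621, 0.1741]
ee_rot: [0.98, 0.201, 0.0, 0.0]
ft_force: [-0.1, 0.8, 0.5]
grip_width: 0.802
grasp_force: 0.0
clock: 35.7
position: [0.5841, -0.0762, 0.1741]
ee_rot: [0.98, 0.201, 0.0, 0.0]
ft_force: [0.7, 0.2, 0.7]
grip_width: 0.801
grasp_force: 0.0
clock: 36.7
position: [0.5814, 0.0096, 0.1741]
ee_rot: [0.98, 0.201, 0.0, 0.0]
ft_force: [0.0, 0.6, -0.9]
grip_width: 0.802
grasp_force: 0.0
clock: 37.7
position: [0.5786, 0.0954, 0.1741]
ee_rot: [0.98, 0.201, 0.0, 0.0]
ft_force: [0.6, -0.2, 0.2]
grip_width: 0.798
grasp_force: 0.0
clock: 38.7
position: [0.5759, 0.1812, 0.1741]
ee_rot: [0.98, 0.201, 0.0, 0.0]
ft_force: [-0.3, -0.9, -1.0]
grip_width: 0.8
grasp_force: 0.0
clock: 39.7
position: [0.5729, 0.2265, 0.1143]
ee_rot: [0.98, 0.2, 0.0, 0.0]
ft_force: [0.2, 0.3, 0.3]
grip_width: 0.798
grasp_force: 0.0
```

View pics/w6.png

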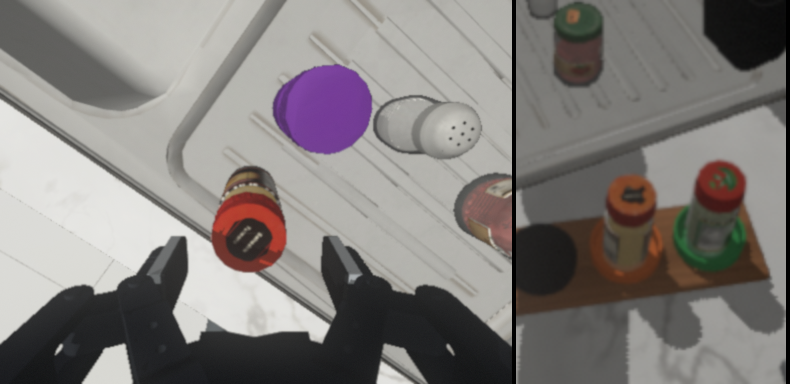

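Both placed jars stand upright. The black cap is at (249,233), so the same small correction applies before gripping.

```bash

python3 -m inch '[[[0.03,-0.045,0],[0,0,0]],[[0.03,-0.045,0.1],[0,0,0]],[[0.03,-0.045,0.2],[0,0,0]],[[0.03,-0.045,0.3],[0,0,0]],[[0.03,-0.045,0.4],[0,0,0]],[[0.03,-0.045,0.5],[0,0,0]],[[0.03,-0.045,0.53],[0,0,0]],[[0.03,-0.045,0.53],[0,0,0]],[[0.03,-0.045,0.53],[0,0,0]],[[0.03,-0.045,0.53],[0,0,0]]]'
python3 -m inch '[[[0,0,0],[0,0,0]],[[0,0,0],[0,0,0]],[[0,0,0],[0,0,0]],[[0,0,0],[0,0,0]],[[0,0,0],[0,0,0]],[[0,0,0],[0,0,0]],[[0,0,0],[0,0,0]],[[0,0,0],[0,0,0]],[[0,0,0],[0,0,0]],[[0,0,0],[0,0,0]]]' 0 40
python3 -m inch '[[[0,0,-0.05],[0,0,0]],[[0,0,-0.15],[0,0,0]],[[0,0,-0.25],[0,0,0]],[[0,0,-0.4],[0,0,0]],[[0,0,-0.5],[0,0,0]],[[0,0,-0.6],[0,0,0]],[[0,0,-0.7],[0,0,0]],[[0,0,-0.8],[0,0,0]],[[0,0,-0.9],[0,0,0]],[[0,0,-1],[0,0,0]]]'
python3 - <<'E'
from h import *
o=manip.get_obs()
print(delta(o,[.4395,-.1715,.093],0)[0])
E
```

```text
clock: 40.8
position: [0.5736, 0.2313, 0.0721]
ee_rot: [0.98, 0.201, 0.0, -0.0]
ft_force: [0.3, 0.8, 0.4]
grip_width: 0.8
grasp_force: 0.0
clock: 41.8
position: [0.5737, 0.2313, 0.0721]
ee_rot: [0.98, 0.2, 0.0, 0.0]
ft_force: [-0.0, -0.7, 5.0]
grip_width: 0.507
grasp_force: 40.7
clock: 42.8
position: [0.5733, 0.2312, 0.1523]
ee_rot: [0.98, 0.201, -0.0, 0.0]
ft_force: [1.1, 0.4, -0.3]
grip_width: 0.507
grasp_force: 40.8
[-3.516  3.971  0.742]
```

```bash

python3 -m inch '[[[-0.09,0.1,0],[0,0,0]],[[-0.18,0.2,0],[0,0,0]],[[-0.26,0.3,0],[0,0,0]],[[-0.35,0.4,0],[0,0,0]],[[-0.44,0.5,0],[0,0,0]],[[-0.53,0.6,0],[0,0,0]],[[-0.62,0.7,0],[0,0,0]],[[-0.7,0.8,0],[0,0,0]],[[-0.79,0.9,0],[0,0,0]],[[-0.88,0.99,0],[0,0,0]]]'
python3 -m inch '[[[-0.09,0.1,0],[0,0,0]],[[-0.18,0.2,0],[0,0,0]],[[-0.26,0.3,0],[0,0,0]],[[-0.35,0.4,0],[0,0,0]],[[-0.44,0.5,0],[0,0,0]],[[-0.53,0.6,0],[0,0,0]],[[-0.62,0.7,0],[0,0,0]],[[-0.7,0.8,0],[0,0,0]],[[-0.79,0.9,0],[0,0,0]],[[-0.88,0.99,0],[0,0,0]]]'
python3 -m inch '[[[-0.09,0.1,0],[0,0,0]],[[-0.18,0.2,0],[0,0,0]],[[-0.26,0.3,0],[0,0,0]],[[-0.35,0.4,0],[0,0,0]],[[-0.44,0.5,0],[0,0,0]],[[-0.53,0.6,0],[0,0,0]],[[-0.62,0.7,0],[0,0,0]],[[-0.7,0.8,0],[0,0,0]],[[-0.79,0.9,0],[0,0,0]],[[-0.88,0.99,0],[0,0,0]]]'
python3 -m inch '[[[-0.09,0.1,0],[0,0,0]],[[-0.18,0.2,0],[0,0,0]],[[-0.26,0.3,0],[0,0,0]],[[-0.35,0.4,0],[0,0,0]],[[-0.44,0.5,0],[0,0,0]],[[-0.53,0.6,0],[0,0,0]],[[-0.62,0.7,0],[0,0,0]],[[-0.7,0.8,0],[0,0,0]],[[-0.79,0.9,0],[0,0,0]],[[-0.88,0.99,0],[0,0,0]]]'
python3 -m inch '[[[0,0.01,0.03],[0,0,0]],[[0,0.01,0.06],[0,0,0]],[[0,0.01,0.1],[0,0,0]],[[0,0.01,0.15],[0,0,0]],[[0,0.01,0.2],[0,0,0]],[[0,0.01,0.25],[0,0,0]],[[0,0.01,0.3],[0,0,0]],[[0,0.01,0.35],[0,0,0]],[[0,0.01,0.35],[0,0,0]],[[0,0.01,0.35],[0,0,0]]]'
python3 - <<'E'
from h import *
import cv2
o=manip.get_obs()
w=cv2.cvtColor(manip.camera("wrist"),cv2.COLOR_RGB2BGR);s=cv2.cvtColor(manip.camera("scene"),cv2.COLOR_RGB2BGR)
c=np.zeros((384,790,3),np.uint8);c[:,:512]=w;c[:,516:786]=cv2.resize(s[140:332,230:365],(270,384));cv2.imwrite("pics/p3.png",c)
print(delta(o,[.4395,-.1715,.093],0)[0])
E
```

```text
clock: 43.8
position: [0.5395, 0.1298, 0.1517]
ee_rot: [0.98, 0.2, 0.0, 0.0]
ft_force: [0.1, 0.6, -1.5]
grip_width: 0.512
grasp_force: 40.8
clock: 44.8
position: [0.5059, 0.0293, 0.1517]
ee_rot: [0.98, 0.2, 0.0, 0.0]
ft_force: [-0.3, 0.1, -0.5]
grip_width: 0.511
grasp_force: 40.8
clock: 45.8
position: [0.4723, -0.0712, 0.1517]
ee_rot: [0.98, 0.2, 0.0, 0.0]
ft_force: [-0.3, -0.3, -1.1]
grip_width: 0.509
grasp_force: 40.8
clock: 46.8
position: [0.4386, -0.1716, 0.1517]
ee_rot: [0.98, 0.201, 0.0, 0.0]
ft_force: [0.5, 0.4, -0.8]
grip_width: 0.51
grasp_force: 40.8
clock: 47.8
position: [0.4392, -0.1715, 0.1237]
ee_rot: [0.98, 0.201, -0.0, -0.0]
ft_force: [-0.4, 0.5, -1.3]
grip_width: 0.508
grasp_force: 40.8
[0.003 0.001 0.384]
```

View pics/p3.png

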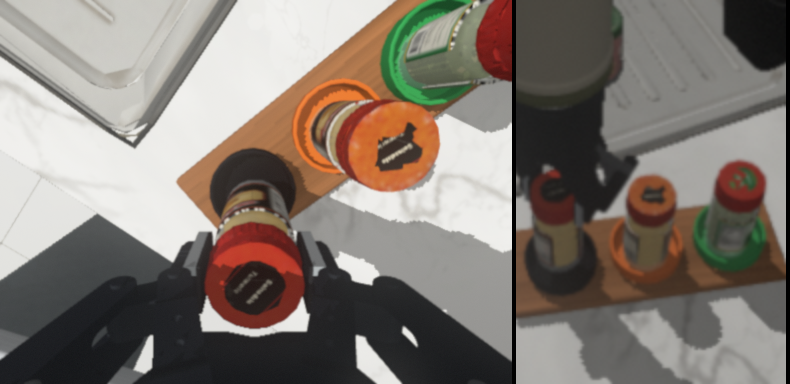

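The black jar is aligned over the black cup. I'll lower, release and rise.

```bash

python3 -m inch '[[[0,0,0.05],[0,0,0]],[[0,0,0.1],[0,0,0]],[[0,0,0.15],[0,0,0]],[[0,0,0.2],[0,0,0]],[[0,0,0.25],[0,0,0]],[[0,0,0.3],[0,0,0]],[[0,0,0.33],[0,0,0]],[[0,0,0.35],[0,0,0]],[[0,0,0.37],[0,0,0]],[[0,0,0.385],[0,0,0]]]'
python3 -m inch '[[[0,0,0],[0,0,0]],[[0,0,0],[0,0,0]],[[0,0,0],[0,0,0]],[[0,0,0],[0,0,0]],[[0,0,0],[0,0,0]],[[0,0,0],[0,0,0]],[[0,0,0],[0,0,0]],[[0,0,0],[0,0,0]],[[0,0,0],[0,0,0]],[[0,0,0],[0,0,0]]]' 0.73
python3 -m inch '[[[0,0,-0.05],[0,0,0]],[[0,0,-0.15],[0,0,0]],[[0,0,-0.25],[0,0,0]],[[0,0,-0.35],[0,0,0]],[[0,0,-0.45],[0,0,0]],[[0,0,-0.55],[0,0,0]],[[0,0,-0.65],[0,0,0]],[[0,0,-0.8],[0,0,0]],[[0,0,-0.9],[0,0,0]],[[0,0,-1],[0,0,0]]]'
python3 -m inch '[[[-0.1,0,-0.1],[0,0,0]],[[-0.2,0,-0.2],[0,0,0]],[[-0.3,0,-0.3],[0,0,0]],[[-0.4,0,-0.4],[0,0,0]],[[-0.5,0,-0.5],[0,0,0]],[[-0.6,0,-0.6],[0,0,0]],[[-0.7,0,-0.7],[0,0,0]],[[-0.7,0,-0.7],[0,0,0]],[[-0.7,0,-0.7],[0,0,0]],[[-0.7,0,-0.7],[0,0,0]]]'
python3 - <<'E'
from h import *
import cv2
w=cv2.cvtColor(manip.camera("wrist"),cv2.COLOR_RGB2BGR);s=cv2.cvtColor(manip.camera("scene"),cv2.COLOR_RGB2BGR)
c=np.zeros((384,790,3),np.uint8);c[:,:512]=w;c[:,516:786]=cv2.resize(s[110:302,230:365],(270,384));cv2.imwrite("pics/f.png",c)
E
```

```text
clock: 48.9
position: [0.4397, -0.1716, 0.0935]
ee_rot: [0.98, 0.201, 0.0, 0.0]
ft_force: [-3.6, 1.4, 15.2]
grip_width: 0.512
grasp_force: 42.0
clock: 49.9
position: [0.4392, -0.1715, 0.0929]
ee_rot: [0.98, 0.201, 0.0, 0.0]
ft_force: [0.6, -0.5, -0.5]
grip_width: 0.73
grasp_force: 0.0
clock: 50.9
position: [0.4393, -0.1716, 0.1738]
ee_rot: [0.98, 0.201, 0.0, 0.0]
ft_force: [-0.5, -0.2, -0.6]
grip_width: 0.726
grasp_force: 0.0
clock: 51.9
position: [0.3878, -0.1933, 0.2286]
ee_rot: [0.98, 0.201, -0.0, -0.0]
ft_force: [-0.1, -0.0, -0.1]
grip_width: 0.731
grasp_force: 0.0
```

View pics/f.png

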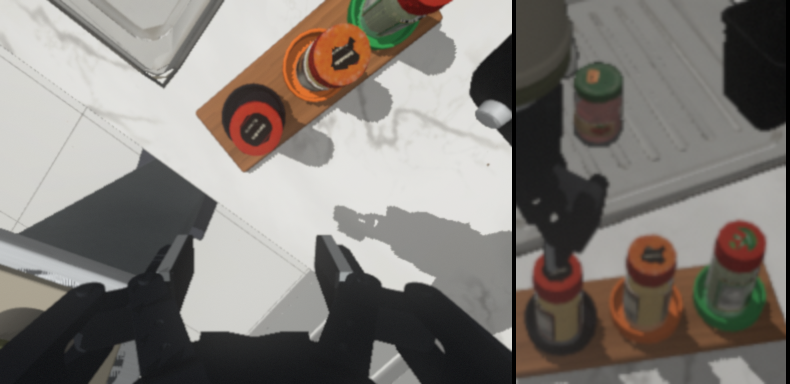

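All three jars stand upright in their matching cups, the jam jar is in its place and the gripper is clear, so I'll hand in.

```bash
python3 -c "
from workcell import manip
print(manip.hand_in())"
```

```text
the job is handed in; nothing more can be done
None
```

The green, black and orange jars each stand upright in the cup of their own colour, the salt shaker and jam jar were not touched, and I handed the job in at about 52 s; no verdict came back.

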